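Lock the push-and-turn lid on the leaning jacks tin

ROBOT

A 6-joint arm with a two-finger parallel gripper is mounted at the origin on the work surface. World frame = base frame: x ahead of the robot, y to its left, z up, the work surface at z = 0. Lengths are in mm, angles in rad, forces in N, time in s.
With the tool pointing down it reaches from about 275 to 750 mm from the base axis. Payload 10.2 kg.
Tool frame: the origin (TCP) lies on the front face of the gripper's body, between the roots of the fingers; the fingertips stand 73 mm ahead of it and the grasp point (between the pads) lies ctrl.grip_depth ahead of it (ctrl.grip_depth is the distance from the TCP to the grasp point, in mm); z points along the fingers, y is the direction in which the jaws open and shut (so a half turn about z gives the same grasp; the last joint's range is limited). The gripper opens to 85 mm and grips with 20 to 120 N. Pads are 22 mm wide; open, the fingers measure 114 mm over their backs; the gripper's body (76 mm by 85 mm) begins 54 mm behind the grasp point. The pads swing forward as they close: fully open they stand 13 mm farther back than shut.
Start: joints at [1.032, 0.313, 1.498, -0, 1.331, -0.223], TCP at [163.066, 499.04, 303.894] pointing down, gripper open.
Joint ranges: [-2.94, 2.94], [-0.97, 2.17], [0.19, 2.56], [-1.23, 4.37], [0.02, 3.11], [-2.88, 2.88]. Speed limits (rad/s): [2.39, 2.39, 3.01, 3.14, 3.14, 3.14].

INTERFACE

Orientations are given as a unit quaternion [w, x, y, z].
In Python, from rig import readout, capture, ctrl, nets gives the robot as it stands. The module is installed in compiled form; this text tells all that it offers.
- The arm moves only by the tool apply_moves, never from a script. Its argument "targets" is a list of rows, each a list of 4 numbers: the shift along the tool's x, y, z in cm, then the turn about the tool's z in degrees. A call has 1 to 8 rows; each row shifts and turns the commanded pose from where the row before left it, along the tool's axes as they then stand; what a row does not reach is not made up. A row lasts 1/10 s, in which the tool goes at most 50 mm and 8.59 degrees, less where a joint would pass 70% of its speed; a pose out of reach is approached as far as the arm can. A call with a gripper value outside its range is refused whole. "grip" is the finger opening in cm, from 0 to 8.54, set as the call begins (left out, the last holds). The fingers move at their own pace and stop on an object; "force" is the grip in N (left out, the last holds). Time passes only in rows, so rows that do not move let the fingers close. It gives the time, the measured TCP pose, the force and the opening at its end, in the units of the state.
- readout.sense(): the state, without advancing time (a new reading comes with each control period).
- capture(name): name is "scene" or "side" or "wrist"; returns a dict with "img" (420x560x3 uint8, red, green, blue), "fov_y" (degrees; the focal length in pixels is half the picture's height over the tangent of half this angle, whatever the lens; pixels are square), "cx", "cy" (the principal point, pixels), "eye" and "rotation" of the camera in the world. Camera axes: x right, y down, z forward; pixel columns grow to the right and rows downward; lengths in mm; the calibration is good to about 2 mm. A picture is of the moment at which its call begins. There is no depth.
- ctrl.finish_job(): hands the job in, once; it reports no verdict.
Trained networks look in the newest picture that a camera, given by its name, has taken for a name from the list of things; names that differ only in an ending like _2 or _b are one class to them, and where a whole thing is asked for, a point or a joint stands for the part that bears it (a point fixed in the world has none). Each returns a list of dicts, best first, with "score" (0 to 1); they miss things now and then, are a little off and sometimes report something else, mostly with a low value. They report only what shows in the picture. A call takes as long as a camera call.
- nets.boxes_of(camera, target): "location" ([column, row] as shares, 0 to 1, of the picture: columns of its width, rows of its height, amid what is visible of it).
The state is a dict: "time_s": time; "joints": joint angles; "dq": joint speeds; "tau": joint torques, N m; "eef_pos": TCP position; "ee_rot": TCP orientation; "force": force on the tool from outside, world axes, zero at the start; "wrist_torque": the same for the moment, N m; "grip_width": opening from 0.0 (shut) to 1.0 (fully open).
Only numpy, scipy, OpenCV 4.12 (cv2) and the standard library are available. Lean on these libraries where they do the work, as an engineer would, in place of code of your own. Each camera call takes 0.05 s, during which the arm holds its last target.

TASK

Put the lid that lies on the stacked storage boxes back on the jacks tin, which leans towards you in its plywood cradle: set its two ears into the two notches of the mouth, push it down against the spring, turn it a quarter-turn clockwise (seen looking into the mouth) up to the stop, and let it spring up so that it is locked. Leave the bowl of marbles and the ball where they are.

Things in the scene. Friction and masses are not known exactly. Their poses are not given: they have to be found in the camera images.
- lid_mid (a point): Loose lid, upright on the box stack: aluminium plug 60 mm across, 24 mm tall, with two ears at its foot and a black bar grip on top; 54 mm tall in all, about 150 g. Point on its axis, 27 mm above its underside; z points up out of the grip. Ears along +x and -x: 84 mm tip to tip, 12 mm wide, 6 mm thick, flush with the underside. Same after a half turn.
- lid_bar (a point): Centre of the lid's bar grip, on the lid's axis 39 mm above its underside. The bar is 50 mm long along x (in line with the ears), 16 mm thick along y, and stands from 24 to 54 mm above the underside; fingers close on it along y, and fingertips may rest on the plug's flat top, 24 mm above the underside.
- tin_mouth (a point): Centre of the fixed tin's mouth, level with the top of its 4 mm thick lip, about 120 mm above the work surface. z points out of the mouth along the tin's axis, 30 degrees from vertical, leaning towards the robot give or take 20 degrees. Round opening 68 mm across with two entry notches 21 mm wide along +x and -x of this frame, reaching 45 mm from the axis.
- tin: Fixed steel tin, 96 mm across, 100 mm long; origin at the centre of its bottom, axes as the mouth's. Lid underside from the mouth's z = -14 to -18 mm: it turns clockwise looking into the mouth (negative about z; the other way is blocked). Ears turned 75 to 90 degrees (stop at 90) lie under pockets; let up, the lid springs to z = -10 mm and is locked, ears under the lip.
- pad (a joint): How far (m) the sprung rubber pad in the middle of the mouth (36 mm across) is pressed in: 0 untouched, its top 6 mm below the lip's top; 0.012 fully down. It takes 4 N to start and 11 N fully down. The lid first rests on it with its underside at the mouth's z = -6 mm, ears in the notches and unable to turn; 0.008 or more frees it to turn; locked it reads 0.004.
- boxes: Fixed stack of two plastic storage boxes, 150 mm (x) by 190 mm (y), 120 mm tall; origin at the centre of the underside. The lid starts on its top. It stands to the left or to the right of the tin.
- bowl: Bystander: loose glass bowl of clear marbles, 130 mm across, 60 mm tall, on the other side of the tin from the boxes; origin at the centre of its underside.
- ball_center (a point): Bystander: centre of the loose teal silicone ball, 60 mm across, on a small cork ring to the left of and beyond the tin.

How it is judged:
By the outcome, as a careful person would: the job done as asked, in the order asked, and still so for the second after the job is handed in, with the robot touching nothing.
It also fails if it takes over 48 s, if anything falls off the work surface, if the arm or the gripper's body presses on something with over 40 N, if the wrist force passes 120 N, or if a joint passes its speed limit or range.

## Working session

There is one attempt and no reset: what is moved stays moved. The work goes in short steps, Python scripts to look and compute and a tool call to move; the robot and the scene stay as the last step left them, time stands still between calls to the robot, and variables do not carry over. Pictures are saved under pics/ and viewed, and the job is handed in when it is done.

Besides the shell and the picture viewer there is one more tool, called after "Call:" in YAML: its name, and indented under it one key for each argument. apply_moves: Moves the arm, as the interface text tells. Its arguments: {"type":"object","properties":{"targets":{"type":"array"},"grip":{"type":"number"},"force":{"type":"number"}},"required":["targets"]}

```bash
ls; mkdir -p pics; cat > h.py <<'E'
import numpy as np, cv2
from scipy.spatial.transform import Rotation as R
from rig import readout, capture, ctrl, nets
def K(c):
    f=c["img"].shape[0]/2/np.tan(np.radians(c["fov_y"])/2); return f
def save(c,n): cv2.imwrite("pics/"+n,cv2.cvtColor(c["img"],cv2.COLOR_RGB2BGR))
def ray(c,u,v):
    f=K(c); d=np.array(c["rotation"])@np.array([(u-c["cx"])/f,(v-c["cy"])/f,1.]); return np.array(c["eye"]),d/np.linalg.norm(d)
def proj(c,p):
    q=np.array(c["rotation"]).T@(np.array(p)-np.array(c["eye"])); return q[0]/q[2]*K(c)+c["cx"],q[1]/q[2]*K(c)+c["cy"]
def atz(c,u,v,z):
    o,d=ray(c,u,v); return o+d*(z-o[2])/d[2]
def tri(rs):
    A=0;b=0
    for o,d in rs:
        P=np.eye(3)-np.outer(d,d); A=A+P; b=b+P@o
    x=np.linalg.solve(A,b); return x,[np.linalg.norm((np.eye(3)-np.outer(d,d))@(x-o)) for o,d in rs]
E
python3 - <<'E'
from h import *
import pickle
print(readout.sense(),ctrl.grip_depth)
C={}
for n in ["scene","side","wrist"]:
    c=capture(n);C[n]=c;save(c,n+"0.png");print(n,c["fov_y"],c["cx"],c["cy"],c["eye"],np.round(c["rotation"],3).tolist())
    for t in ["lid_mid","lid_bar","tin_mouth","tin","pad","boxes","bowl","ball_center"]:
        r=nets.boxes_of(n,t); print(t,[(round(x["score"],2),round(x["location"][0]*560),round(x["location"][1]*420)) for x in r[:2]])
pickle.dump(C,open("c0.pkl","wb"))
E
```

```text
pics
{'time_s': 0.0, 'joints': array([ 1.03158352e+00,  3.13437580e-01,  1.49842580e+00,  1.44327818e-05,
        1.33099950e+00, -2.23385954e-01]), 'dq': array([-7.32478007e-04, -1.03465659e-03,  9.19301254e-04,  9.07208318e-04,
       -1.66979606e-03,  6.47584586e-05]), 'tau': array([ 2.97016859e-04, -4.12268937e+01, -2.59743226e+01, -1.73308385e-04,
        3.99286626e-03, -3.21708023e-05]), 'eef_pos': array([162.98285297, 498.8898187 , 303.34561824]), 'ee_rot': array([-2.42848240e-04,  1.57259603e-01,  9.87557094e-01, -5.86892691e-04]), 'force': array([ 0.47125301,  0.87495397, -0.12699651]), 'wrist_torque': array([-0.02384263,  0.01457307,  0.01509006]), 'grip_width': 0.9983214970818575} 53.900000000000006
scene 45.33441660573964 283.85258193142965 212.3644949878011 [1185.26094561  222.08079457 1008.64632207] [-0.172, 0.571, 0.764, -0.246]
lid_mid [(0.64, 416, 208)]
lid_bar [(0.64, 293, 253), (0.57, 415, 207)]
tin_mouth [(0.74, 294, 254)]
tin [(0.74, 295, 254)]
pad [(0.71, 299, 232)]
boxes [(0.75, 397, 224)]
bowl [(0.65, 171, 158)]
ball_center [(0.56, 355, 322)]
side 44.896913393359554 277.0563810946013 213.17807565887824 [   8.29606913 -713.25080075  703.74155632] [-0.455, 0.824, -0.297, 0.163]
lid_mid [(0.68, 169, 168)]
lid_bar [(0.89, 171, 173)]
tin_mouth [(0.66, 279, 206), (0.64, 335, 349)]
tin [(0.79, 276, 200)]
pad [(0.71, 273, 194), (0.52, 274, 200)]
boxes [(0.89, 183, 203), (0.21, 171, 169)]
bowl [(0.85, 333, 348)]
ball_center [(0.65, 279, 206), (0.61, 268, 177)]
wrist 60.35127925115109 286.6015999811124 216.297323780444 [ 91.23655775 522.19692822 373.59870466] [0.12, 0.801, 0.58, 0.087]
lid_mid []
lid_bar []
tin_mouth []
tin []
pad []
boxes []
bowl []
ball_center []
```

```bash
sed -i 's/np.array(c\["rotation"\])/RM(c)/g' h.py; cat >> h.py <<'E'
def RM(c):
    w,x,y,z=c["rotation"]; return R.from_quat([x,y,z,w]).as_matrix()
E
python3 - <<'E'
from h import *
import pickle
C=pickle.load(open("c0.pkl","rb"))
s,d=C["scene"],C["side"]
for n,a,b in [("lid",(415.5,207.5),(170,171)),("tin",(294,254),(277,202)),("bowl",(171,158),(333,348)),("ball",(355,322),(268,177)),("pad",(299,232),(273,194))]:
    print(n,tri([ray(s,*a),ray(d,*b)]))
E
```

```text
lid (array([509.41849428, 297.94816588, 130.35181618]), [np.float64(2.961041256862088), np.float64(2.9610412568621096)])
tin (array([665.5080022 ,  75.27422799,  85.18132098]), [np.float64(5.148904835840186), np.float64(5.1489048358401766)])
bowl (array([ 467.64887901, -307.98294707,   51.38457912]), [np.float64(2.2278537262678006), np.float64(2.2278537262678735)])
ball (array([764.12280953, 231.86260235,  53.18549153]), [np.float64(5.696040740281824), np.float64(5.696040740281798)])
pad (array([639.00542128,  70.56639352, 121.86131109]), [np.float64(3.5936541330909226), np.float64(3.593654133090818)])
```

View pics/scene0.png

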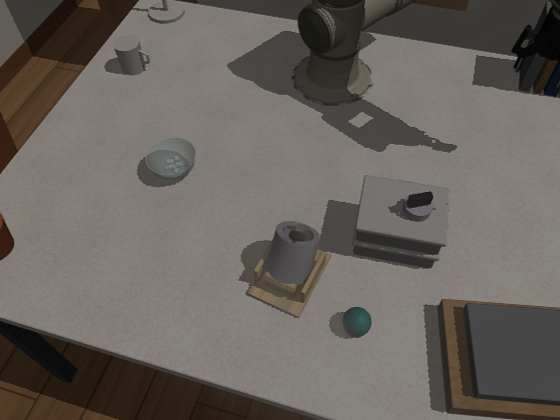

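View pics/side0.png

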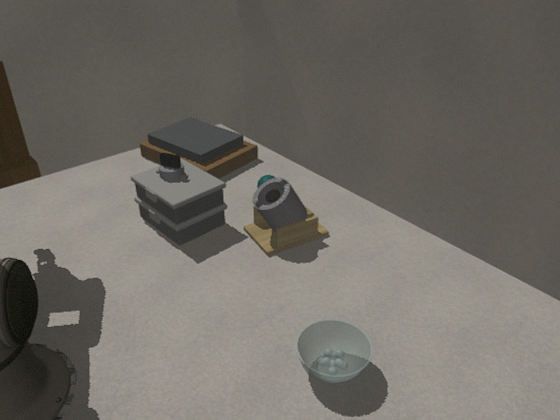

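View pics/wrist0.png

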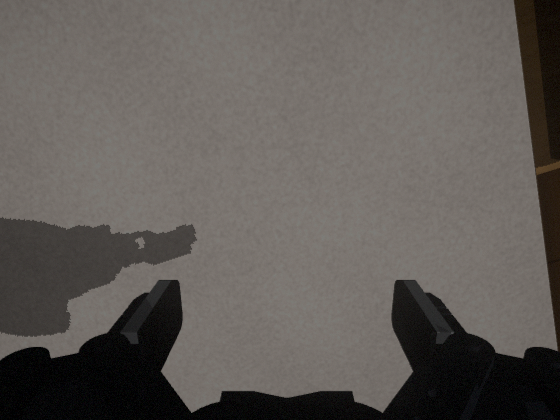

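```bash
python3 - <<'E'
from h import *
import pickle
C=pickle.load(open("c0.pkl","rb"))
def crop(n,x0,y0,w,h,k):
    im=cv2.cvtColor(C[n]["img"],cv2.COLOR_RGB2BGR)[y0:y0+h,x0:x0+w]
    im=np.clip(im.astype(float)*1.5,0,255).astype(np.uint8)
    return cv2.resize(im,(400,300),interpolation=cv2.INTER_CUBIC)
a=np.hstack([crop("scene",370,180,80,60,5),crop("scene",240,205,100,75,5)])
b=np.hstack([crop("side",130,140,80,60,5),crop("side",240,165,80,60,5)])
cv2.imwrite("pics/z0.png",np.vstack([a,b]))
E
```

```text
(no output)
```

View pics/z0.png

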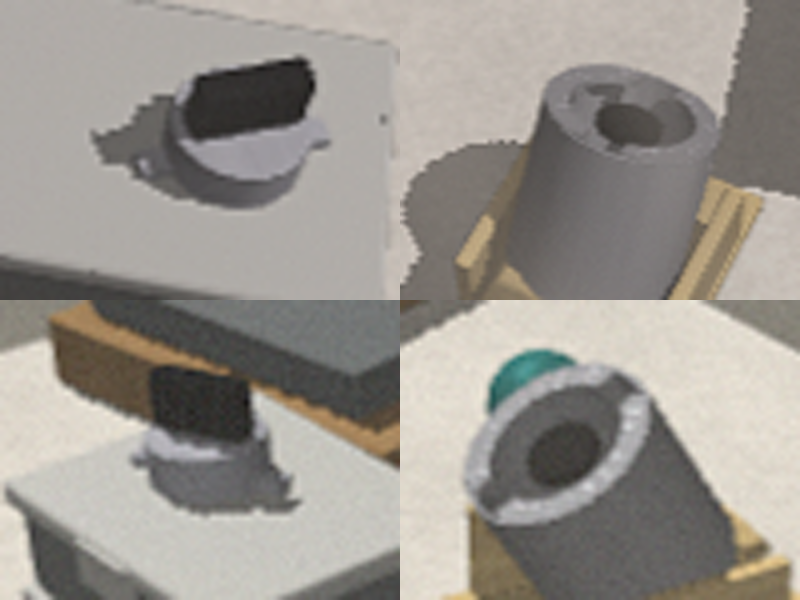

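```bash
python3 - <<'E'
from h import *
import pickle
C=pickle.load(open("c0.pkl","rb"))
s,d=C["scene"],C["side"]
print(atz(s,407.4,195.5,174),atz(s,432.5,192,174))
print(atz(d,160.4,213.3-140+140 if 0 else 213.5-140+80,174) if 0 else '')
# side: bar top corners (150/5+130, 70/5+140)
print(atz(d,160.5,154,174),atz(d,179.5,155.5,174))
# scene ears tip on z=120..126 ; left (145/5+370,165/5+180), right(327/5+370,137/5+180)
print(atz(s,398,213,123),atz(s,435.5,207.5,123))
print(atz(d,157,172,123),atz(d,188.5,180.5,123))
w=C["wrist"]; print(RM(w)); st=readout.sense(); q=st["ee_rot"]; T=R.from_quat([q[1],q[2],q[3],q[0]]).as_matrix(); print(T, T.T@(w["eye"]-st["eef_pos"]), T.T@RM(w))
# tin notch estimates: side picture notches: (612/..)
E
```

```text
[520.11609992 271.97136153 174.        ] [496.78164928 320.24820159 174.        ]

[497.34983702 317.46228572 174.        ] [528.11907967 281.05839176 174.        ]
[531.51056969 263.05987636 123.        ] [494.91024234 337.75103727 123.        ]
[488.15470843 331.27046318 123.        ] [524.79771711 243.92537427 123.        ]
[[ 3.11206664e-01  9.08450560e-01  2.79048369e-01]
 [ 9.50342215e-01 -2.97579172e-01 -9.10840817e-02]
 [ 2.93597756e-04  2.93537419e-01 -9.55947539e-01]]
[[-9.50535665e-01  3.10615434e-01 -3.69021854e-05]
 [ 3.10615435e-01  9.50535664e-01 -4.74958549e-05]
 [ 2.03238977e-05 -5.66088924e-05 -9.99999998e-01]] [ 75.48271934  -0.30066461 -69.72392331] [[-6.22066319e-04 -9.55941376e-01 -2.93556978e-01]
 [ 9.99999745e-01 -6.97468363e-04  1.52177295e-04]
 [-3.50219278e-04 -2.93556808e-01  9.55941566e-01]]
```

```bash
cat >> h.py <<'E'
def T():
    st=readout.sense(); q=st["ee_rot"]; return st["eef_pos"],R.from_quat([q[1],q[2],q[3],q[0]]).as_matrix()
def plan(goal,turn,n,pos=None,M=None):
    """rows (cm,deg), total shift spread over n rows, turning along"""
    p,m=T()
    if M is not None: m=M
    if pos is not None: p=np.array(pos)
    dw=(np.array(goal)-p)/n; out=[]
    for i in range(n):
        s=m.T@dw/10; out.append([round(float(x),2) for x in s]+[round(turn/n,2)])
        m=m@R.from_euler('z',turn/n,degrees=True).as_matrix()
    return out
E
python3 - <<'E'
from h import *
print(plan([509,297,303],46,9))
E
```

```text
[[-4.35, -0.94, 0.01, 5.11], [-4.42, -0.55, 0.01, 5.11], [-4.45, -0.15, 0.01, 5.11], [-4.44, 0.24, 0.01, 5.11], [-4.41, 0.64, 0.01, 5.11], [-4.33, 1.03, 0.01, 5.11], [-4.22, 1.41, 0.01, 5.11], [-4.08, 1.78, 0.01, 5.11], [-3.9, 2.14, 0.01, 5.11]]
```

Call:
apply_moves:
  targets:
    - [-4.35,-0.94,0,5.1]
    - [-4.42,-0.55,0,5.1]
    - [-4.45,-0.15,0,5.1]
    - [-4.44,0.24,0,5.1]
    - [-4.41,0.64,0,5.1]
    - [-4.33,1.03,0,5.1]
    - [-4.22,1.41,0,5.1]
    - [-4.08,1.78,0,5.1]

```text
time_s: 2.15
eef_pos: [472.1, 318.5, 304.0]
ee_rot: [0.0, 0.493, 0.87, 0.0]
force: [0.4, 0.7, 0.9]
grip_width: 1.002
```

Call:
apply_moves:
  targets:
    - [-3.9,2.14,0,5.1]
    - [0,0,0,0]

```text
time_s: 2.35
eef_pos: [512.7, 294.3, 303.0]
ee_rot: [0.0, 0.533, 0.846, -0.0]
force: [-0.5, -0.0, 0.4]
grip_width: 1.002
```

```bash
python3 - <<'E'
from h import *
import pickle
c=capture("wrist");save(c,"w1.png");pickle.dump(c,open("w1.pkl","wb"))
print(T(),readout.sense()["time_s"],readout.sense()["joints"])
for t in ["lid_mid","lid_bar"]: print([(x["score"],x["location"][0]*560,x["location"][1]*420) for x in nets.boxes_of("wrist",t)])
E
```

```text
(array([510.72151804, 295.81659811, 303.18077465]), array([[-4.35490833e-01,  9.00192878e-01, -7.19188418e-04],
       [ 9.00193165e-01,  4.35490705e-01, -3.34651043e-04],
       [ 1.19493857e-05, -7.93145959e-04, -9.99999685e-01]])) 2.4 [ 3.26674368e-01  4.59107340e-01  1.28996156e+00 -8.75441660e-05
  1.39331229e+00 -1.23893605e-01]
[(0.73, 290.91999999999996, 207.186)]
[(0.66, 291.81600000000003, 206.514)]
```

View pics/w1.png

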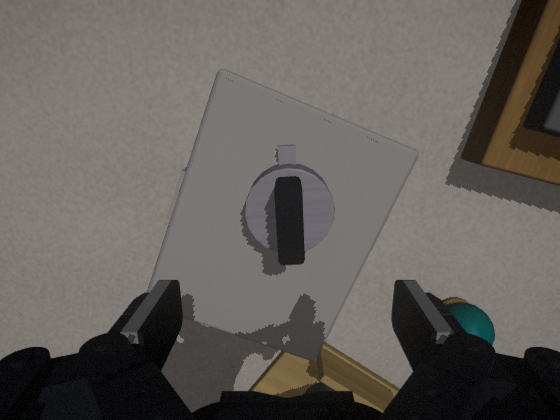

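```bash
python3 - <<'E'
from h import *
import pickle
c=pickle.load(open("w1.pkl","rb"))
g=c["img"].astype(int).max(2)
m=(g<40).astype(np.uint8); m[290:]=0; m[:,:240]=0;m[:,340:]=0;m[:160]=0
n,l,s,_=cv2.connectedComponentsWithStats(m); i=1+np.argmax(s[1:,4]); print(s[i])
cs,_=cv2.findContours((l==i).astype(np.uint8),cv2.RETR_EXTERNAL,cv2.CHAIN_APPROX_NONE); b=cv2.minAreaRect(cs[0]);print(b,cv2.boxPoints(b))
im=cv2.resize(cv2.cvtColor(c["img"],cv2.COLOR_RGB2BGR)[130:290,220:370],None,fx=4,fy=3.7)
cv2.imwrite("pics/z1.png",im)
# predicted for hypothesised pose
for cx,cy,a in [(509,297,116)]:
    d=np.array([np.cos(np.radians(a)),np.sin(np.radians(a)),0]);n_=np.array([-d[1],d[0],0])
    for z in(174,144):
        print(z,[np.round(proj(c,np.array([cx,cy,z])+sx*25*d+sy*8*n_),1).tolist() for sx in(1,-1) for sy in (1,-1)])
E
```

```text
[ 274  177   30   88 2275]
((289.29827880859375, 220.07069396972656), (87.08475494384766, 27.247018814086914), 86.633544921875) [[273.1414  177.40346]
 [300.3414  175.80345]
 [305.45517 262.7379 ]
 [278.25516 264.33795]]
174 [[269.4, 190.8], [297.8, 190.6], [271.2, 271.7], [297.7, 271.5]]
144 [[271.5, 180.2], [296.4, 180.1], [273.0, 252.3], [296.4, 252.1]]
```

View pics/z1.png

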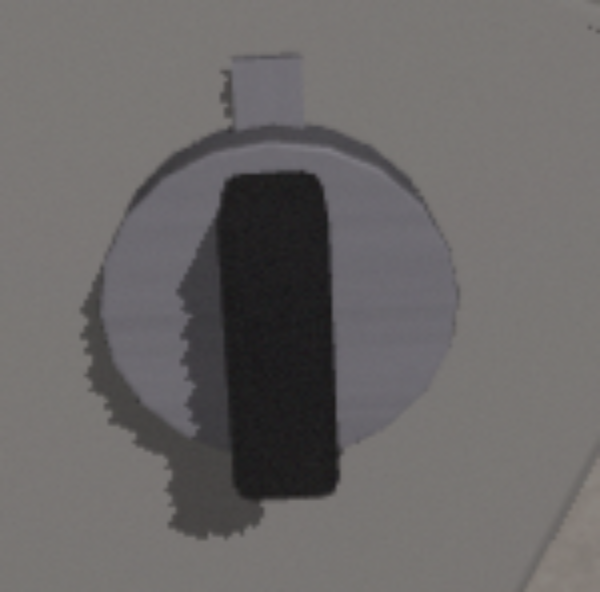

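```bash
python3 - <<'E'
from h import *
import pickle
from scipy.optimize import minimize
c=pickle.load(open("w1.pkl","rb"))
g=c["img"].astype(int).max(2)
m=(g<40).astype(np.uint8); m[290:]=0; m[:,:240]=0;m[:,340:]=0;m[:160]=0
n,l,s,_=cv2.connectedComponentsWithStats(m); i=1+np.argmax(s[1:,4]); obs=(l==i)
S=4
ob=cv2.resize(obs.astype(np.float32),None,fx=S,fy=S)
def cost(p):
    cx,cy,a=p;d=np.array([np.cos(np.radians(a)),np.sin(np.radians(a)),0]);n_=np.array([-d[1],d[0],0])
    P=[proj(c,np.array([cx,cy,z])+sx*25*d+sy*8*n_) for z in(174,144) for sx in(1,-1) for sy in (1,-1)]
    h=cv2.convexHull((np.array(P,np.float32)+.5)*S-.5)
    q=np.zeros_like(ob); cv2.fillConvexPoly(q,np.round(h*16).astype(np.int32),1.0,shift=4)
    return np.abs(q-ob).sum()/S/S
r=minimize(cost,[512,302,116],method="Nelder-Mead",options=dict(initial_simplex=[[509,297,116],[516,300,118],[510,304,114],[506,300,112]]))
print(r.x,r.fun,obs.sum())
p,M=T(); print(M.T@(np.array([r.x[0],r.x[1],0])-p), p, M)
E
```

```text
[510.69693119 300.69973977 118.30015463] 269.08984375 2275
[  1.8912791    3.25445713 303.76738489] [508.7795809  297.53743135 303.76819472] [[-4.39046974e-01  8.98463921e-01 -5.80383765e-04]
 [ 8.98464038e-01  4.39047104e-01  1.12593356e-04]
 [ 3.55976879e-04 -4.72020169e-04 -9.99999825e-01]]
```

Call:
apply_moves:
  targets:
    - [0.15,0.25,2.5,-1.5]
    - [0,0,3,0]
    - [0,0,2,0]
    - [0,0,0.9,0]
    - [0,0,0,0]

```text
time_s: 3.0
eef_pos: [509.9, 300.3, 219.5]
ee_rot: [-0.0, 0.518, 0.855, -0.001]
force: [0.3, -0.8, 0.2]
grip_width: 1.002
```

```bash
python3 - <<'E'
from h import *
c=capture("wrist");save(c,"w2.png");print(T()[0],readout.sense()["force"])
E
```

```text
[510.40873745 300.34651966 220.60312983] [-0.05876118  0.13601095  1.3902277 ]
```

View pics/w2.png

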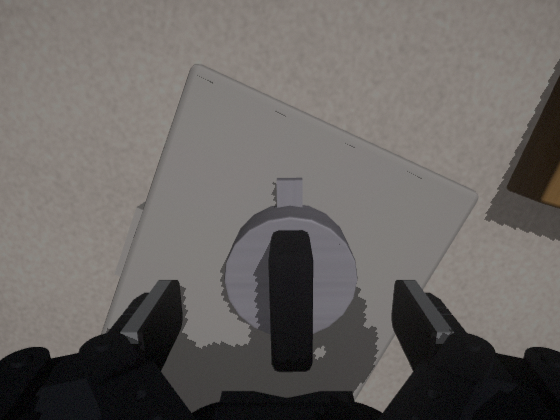

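Call:
apply_moves:
  targets:
    - [0,0,0.1,0]
    - [0,0,0,0]
    - [0,0,0,0]
    - [0,0,0,0]
    - [0,0,0,0]
  grip: 1
  force: 80

```text
time_s: 3.55
eef_pos: [510.9, 299.8, 219.4]
ee_rot: [0.0, 0.519, 0.855, 0.0]
force: [-0.6, -0.3, 1.1]
grip_width: 0.173
```

Call:
apply_moves:
  targets:
    - [0,0,-2,0]
    - [0,0,-4,0]
    - [0,0,-4,0]
    - [0,0,0,0]

```text
time_s: 3.95
eef_pos: [511.7, 300.1, 324.5]
ee_rot: [0.003, 0.519, 0.855, 0.004]
force: [-0.0, 0.6, -2.1]
grip_width: 0.175
```

```bash
python3 - <<'E'
from h import *
c=capture("wrist");save(c,"w3.png");s=readout.sense();print(T()[0],s["force"],s["grip_width"],s["joints"])
c=capture("side");save(c,"s3.png")
E
```

```text
[511.11604492 299.8938202  321.12205942] [-0.33722264 -0.1974011  -2.1055244 ] 0.1677332469258219 [ 3.33076007e-01  4.51850651e-01  1.25442783e+00  1.00556062e-05
  1.43066612e+00 -1.47039412e-01]
```

View pics/w3.png

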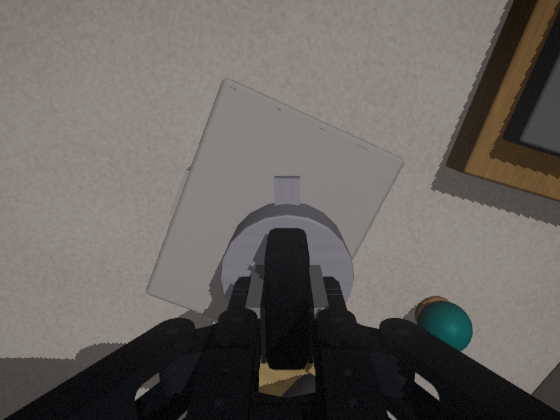

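```bash
python3 - <<'E'
from h import *
import pickle
C=pickle.load(open("c0.pkl","rb"))
def crop(n,x0,y0,k=8,w=75,h=72):
    im=cv2.cvtColor(C[n]["img"],cv2.COLOR_RGB2BGR)[y0:y0+h,x0:x0+w]
    im=np.clip(im.astype(float)*1.7,0,255).astype(np.uint8)
    im=cv2.resize(im,None,fx=k,fy=k,interpolation=cv2.INTER_CUBIC)
    for i in range(0,w,10): cv2.line(im,(i*k,0),(i*k,6),(0,0,255),1); cv2.putText(im,str(x0+i),(i*k,16),0,.35,(0,0,255),1)
    for i in range(0,h,10): cv2.putText(im,str(y0+i),(0,i*k+4),0,.35,(0,0,255),1)
    return im
cv2.imwrite("pics/zs.png",crop("scene",258,212))
cv2.imwrite("pics/zd.png",crop("side",240,165))
E
```

```text
(no output)
```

View pics/zs.png

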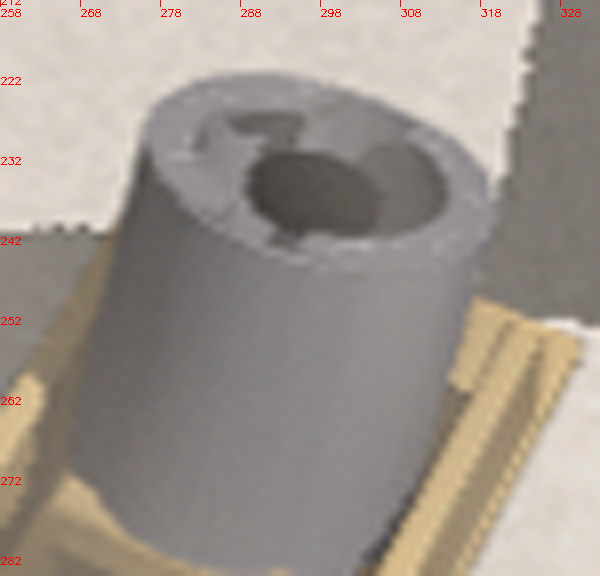

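View pics/zd.png

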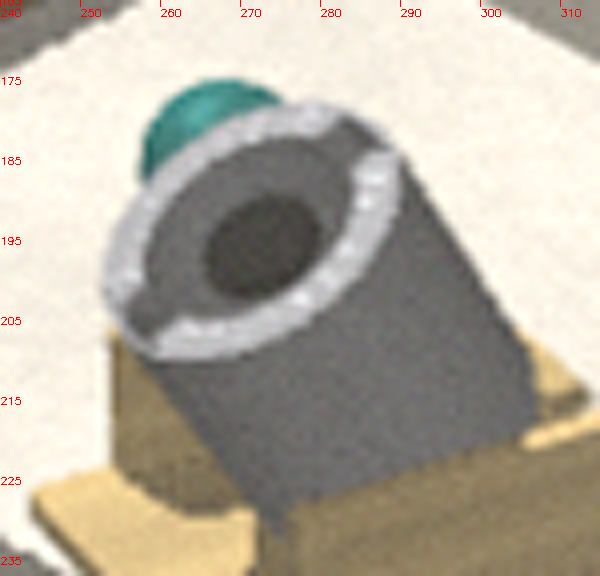

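```bash
cat > fit.py <<'E'
from h import *
import pickle
from scipy.optimize import least_squares
C=pickle.load(open("c0.pkl","rb"))
sd=np.array([(103,280),(112,235),(145,195),(200,150),(260,115),(320,102),(370,118),(398,160),(395,215),(370,260),(330,305),(270,340),(210,358),(160,355),(122,325)])/8+[240,165]
sc=np.array([(142,140),(165,103),(210,78),(260,73),(320,82),(380,105),(440,140),(480,170),(495,200),(330,267),(250,240),(200,205),(165,170)])/8+[258,212]
sd-=.5; sc-=.5
def frame(az,tilt):
    a=np.radians(az);t=np.radians(tilt)
    z=np.array([-np.sin(t)*np.cos(a),-np.sin(t)*np.sin(a),np.cos(t)])
    e1=np.array([np.cos(t)*np.cos(a),np.cos(t)*np.sin(a),np.sin(t)]) # uphill in-plane, away from robot
    return e1,np.cross(z,e1),z
th=np.linspace(0,2*np.pi,361)
def res(p,tilt=None,views=None):
    c=p[:3]; e1,e2,z=frame(p[3],30 if len(p)<5 else p[4]); out=[]
    ring=c+48*(np.cos(th)[:,None]*e1+np.sin(th)[:,None]*e2)
    for cam,pts in views:
        q=np.array([proj(cam,x) for x in ring])
        for u in pts:
            dd=np.linalg.norm(q-u,axis=1);i=np.argmin(dd)
            s=np.sign(np.dot(u-q[i],q[i]-q.mean(0))); out.append(s*dd[i])
    return np.array(out)
if __name__=="__main__":
    V=[(C["side"],sd),(C["scene"],sc)]
    for p0 in ([640,71,120,0],[640,71,120,0,30]):
        r=least_squares(res,p0,kwargs=dict(views=V),diff_step=1e-4,x_scale=[10]*len(p0),loss="soft_l1"); print(np.round(r.x,2),np.abs(r.fun).mean(),np.round(r.fun,1))
    p=r.x
    e1,e2,z=frame(p[3],30)
    for cam,u in [("side",(285,180)),("side",(256.4,205.6)),("scene",(294,242.5)),("scene",(291.5,228))]:
        o,d=ray(C[cam],*u); t=np.dot(p[:3]-o,z)/np.dot(d,z); x=o+d*t-p[:3]; print(cam,x@e1,x@e2,np.degrees(np.arctan2(x@e2,x@e1)))
E
python3 fit.py
```

```text
[639.35  72.44 121.94 -14.99] 0.4175917452899522 [ 0.4  0.9 -0.1 -0.5 -0.1  0.1 -0.4 -0.5 -0.2 -0.1  0.3 -0.1 -0.1 -0.2
 -0.7  0.8 -0.4 -0.1  0.1 -0.2 -0.7 -0.9 -0.3 -0.6 -0.7 -0.6 -1.  -0.7]
[639.1   72.13 122.11 -15.18  31.42] 0.3656503980114502 [ 0.7  1.1  0.2 -0.5 -0.2 -0.1 -0.5 -0.4  0.2  0.1  0.3 -0.2 -0.3 -0.4
 -0.7  0.8 -0.6 -0.1  0.2  0.1 -0.3 -0.5  0.  -0.4 -0.2  0.1 -0.4 -0.4]
side 44.120649940411255 6.902934987977146 8.89217355970708
side -44.04682510303349 -2.9357769846362483 -176.18680323033274
scene 40.414693211143295 11.034493199839922 15.271353360670284
scene -5.649478141574891 -19.46614435127852 -106.18382282078889
```

```bash
python3 - <<'E'
from h import *
print(plan([640,-51,330],-54,8))
E
```

```text
[[-4.64, -0.59, -0.14, -6.75], [-4.53, -1.13, -0.14, -6.75], [-4.37, -1.66, -0.14, -6.75], [-4.14, -2.16, -0.14, -6.75], [-3.86, -2.63, -0.14, -6.75], [-3.53, -3.07, -0.14, -6.75], [-3.14, -3.46, -0.14, -6.75], [-2.71, -3.8, -0.14, -6.75]]
```

Call:
apply_moves:
  targets:
    - [-4.64,-0.59,-0.14,-6.75]
    - [-4.53,-1.13,-0.14,-6.75]
    - [-4.37,-1.66,-0.14,-6.75]
    - [-4.14,-2.16,-0.14,-6.75]
    - [-3.86,-2.63,-0.14,-6.75]
    - [-3.53,-3.07,-0.14,-6.75]
    - [-3.14,-3.46,-0.14,-6.75]
    - [-2.71,-3.8,-0.14,-6.75]

```text
time_s: 4.85
eef_pos: [640.1, -52.8, 328.0]
ee_rot: [-0.002, 0.072, 0.997, 0.0]
force: [0.8, 0.2, -0.5]
grip_width: 0.169
```

```bash
python3 - <<'E'
from h import *
p,M=T();s=readout.sense();print(p,M,np.degrees(s["joints"]),s["time_s"],s["force"])
E
```

```text
[640.13322409 -52.84603377 328.00116064] [[-9.89711230e-01  1.43038206e-01 -3.42814702e-03]
 [ 1.43035538e-01  9.89717035e-01  1.01235047e-03]
 [ 3.53770030e-03  5.11587779e-04 -9.99993611e-01]] [-1.51524777e+01  3.27491224e+01  6.02487842e+01  4.65083111e-03
  8.72068448e+01 -9.69290709e+01] 4.85 [ 0.78291549  0.19803807 -0.47204835]
```

Call:
apply_moves:
  targets:
    - [-3.97,-0.48,0,0]
    - [-3.97,-0.48,0,0]
    - [-3.97,-0.48,0,0]
    - [-3.97,-0.48,0,0]

```text
time_s: 5.25
eef_pos: [770.8, -88.5, 325.4]
ee_rot: [0.001, 0.074, 0.997, 0.0]
force: [2.1, -0.9, -1.5]
grip_width: 0.17
```

```bash
cat > st.py <<'E'
from h import *
p,M=T();s=readout.sense();z=M[:,2];print(p.round(1),"tilt",np.degrees(np.arccos(-z[2])).round(2),"az",np.degrees(np.arctan2(z[1],z[0])).round(1),"x",M[:,0].round(3),np.degrees(s["joints"]).round(1),s["time_s"].__round__(2),s["force"].round(1),s["grip_width"].__round__(3))
E
python3 st.py
```

```text
[770.8 -88.5 325.4] tilt 0.11 az 11.4 x [-0.989  0.148 -0.002] [-1.520e+01  5.880e+01  1.420e+01  1.000e-01  1.069e+02 -9.670e+01] 5.25 [ 2.1 -0.9 -1.5] 0.17
```

Call:
apply_moves:
  targets:
    - [-3.97,-0.48,0,0]
    - [-3.97,-0.48,0,0]
    - [-3.97,-0.48,0,0]

```text
time_s: 5.55
eef_pos: [794.8, -108.3, 293.5]
ee_rot: [0.029, 0.074, 0.997, -0.001]
force: [-0.0, 0.6, -1.0]
grip_width: 0.175
```

```bash
python3 st.py
```

```text
[ 794.8 -108.3  293.5] tilt 3.36 az -6.3 x [-0.987  0.148 -0.059] [-16.2  62.8  10.9   0.6 103.  -97.6] 5.55 [-0.   0.6 -1. ] 0.175
```

Call:
apply_moves:
  targets:
    - [-4.8,-0.4,-1.2,0]
    - [-4.8,-0.4,-1.2,0]
    - [-4.8,-0.4,-1.2,0]

```text
time_s: 5.85
eef_pos: [806.5, -122.5, 303.9]
ee_rot: [0.074, 0.074, 0.994, -0.005]
force: [-0.2, -0.1, -2.4]
grip_width: 0.17
```

```bash
python3 st.py
```

```text
[ 806.5 -122.5  303.9] tilt 8.55 az -7.9 x [-0.978  0.146 -0.149] [-17.1  62.2  10.8   1.4  98.6 -98.3] 5.85 [-0.2 -0.1 -2.4] 0.17
```

Call:
apply_moves:
  targets:
    - [-4.8,0.5,-1.2,0]
    - [-4.8,0.5,-1.2,0]
    - [-4.8,0.5,-1.2,0]
    - [-4.8,0.5,-1.2,0]

```text
time_s: 6.25
eef_pos: [822.1, -105.5, 326.4]
ee_rot: [0.13, 0.073, 0.989, -0.008]
force: [0.2, -0.5, -0.7]
grip_width: 0.169
```

```bash
python3 st.py
```

```text
[ 822.1 -105.5  326.4] tilt 14.96 az -7.8 x [-0.956  0.143 -0.258] [-15.8  60.9  10.7   2.1  93.5 -97. ] 6.25 [ 0.2 -0.5 -0.7] 0.169
```

Call:
apply_moves:
  targets:
    - [0.6,-4.9,0,0]
    - [0.6,-4.9,0,0]
    - [0.8,-4.9,0,0]
    - [1,-4.8,0,0]

```text
time_s: 6.65
eef_pos: [763.9, -296.3, 318.2]
ee_rot: [0.129, 0.073, 0.989, -0.008]
force: [-0.1, -1.3, -1.6]
grip_width: 0.172
```

```bash
python3 st.py
```

```text
[ 763.9 -296.3  318.2] tilt 14.91 az -8.0 x [-0.956  0.143 -0.257] [ -30.6   57.3   18.9    5.7   89.9 -111.5] 6.65 [-0.1 -1.3 -1.6] 0.172
```

```bash
python3 - <<'E'
from h import *
p,M=T()
for d in [(.932,-.362,0),(.93,-.36,.3)]: d=np.array(d);print((M.T@d*4.8).round(2))
E
```

```text
[-4.52 -1.06  1.2 ]
[-4.88 -1.05 -0.19]
```

Call:
apply_moves:
  targets:
    - [-4.8,-1.0,-0.2,0]
    - [-4.8,-1.0,-0.2,0]
    - [-4.8,-1.0,-0.2,0]
    - [-4.8,-1.0,-0.2,0]

```text
time_s: 7.05
eef_pos: [793.8, -302.1, 325.5]
ee_rot: [0.181, 0.073, 0.98, -0.024]
force: [0.7, -0.7, -1.6]
grip_width: 0.175
```

```bash
python3 st.py
```

```text
[ 793.8 -302.1  325.5] tilt 21.09 az -11.8 x [-0.923  0.135 -0.359] [ -30.1   61.4   10.7    6.5   87.8 -110.7] 7.05 [ 0.7 -0.7 -1.6] 0.175
```

Call:
apply_moves:
  targets:
    - [-4.7,-1.3,-0.8,0]
    - [-4.7,-1.3,-0.8,0]
    - [-4.7,-1.3,-0.8,0]
    - [-4.7,-1.3,-0.8,0]

```text
time_s: 7.45
eef_pos: [794.0, -316.6, 364.5]
ee_rot: [0.232, 0.075, 0.969, -0.04]
force: [0.1, 0.1, -1.3]
grip_width: 0.174
```

```bash
python3 st.py
```

```text
[ 794.  -316.6  364.5] tilt 27.19 az -14.2 x [-0.881  0.127 -0.455] [ -31.2   59.1   10.7    7.7   84.1 -111.4] 7.45 [ 0.1  0.1 -1.3] 0.174
```

Call:
apply_moves:
  targets:
    - [-4.7,-1.3,-0.8,0]
    - [-4.5,-1.3,-0.8,0]
    - [0,0,0,0]

```text
time_s: 7.75
eef_pos: [791.6, -322.1, 389.1]
ee_rot: [0.257, 0.076, 0.962, -0.048]
force: [-0.9, -0.5, -2.0]
grip_width: 0.171
```

```bash
python3 st.py
```

```text
[ 791.6 -322.1  389.1] tilt 30.25 az -15.1 x [-0.857  0.121 -0.501] [ -31.8   57.6   10.7    8.4   82.6 -111.7] 7.75 [-0.9 -0.5 -2. ] 0.171
```

```bash
python3 - <<'E'
from h import *
p,M=T(); m=np.array([639.3,72.3,122]); g=m-M@np.array([80,0,200]); print(g,np.linalg.norm(g-p)); print(plan(g,0,10)[0])
# mouth x desired from -e1-ish: az rel
from fit import frame
e1,e2,z=frame(-15,30); x=M[:,0]; print(np.degrees(np.arctan2(x@e2,x@e1)))
E
```

```text
[610.54688075  88.79611982 334.8406356 ] 452.3141419478924
[2.32, 3.76, -0.95, 0.0]
-173.99102480314457
```

Call:
apply_moves:
  targets:
    - [2.32,3.76,-0.95,0]
    - [2.32,3.76,-0.95,0]
    - [2.32,3.76,-0.95,0]
    - [2.32,3.76,-0.95,0]
    - [2.32,3.76,-0.95,0]
    - [2.32,3.76,-0.95,0]
    - [2.32,3.76,-0.95,0]
    - [2.32,3.76,-0.95,0]

```text
time_s: 8.55
eef_pos: [658.3, -13.7, 348.2]
ee_rot: [0.255, 0.076, 0.963, -0.047]
force: [1.1, 0.4, -1.1]
grip_width: 0.169
```

Call:
apply_moves:
  targets:
    - [2.32,3.76,-0.95,0]
    - [2.32,3.76,-0.95,0]
    - [0,0,0,0]
    - [0,0,0,0]

```text
time_s: 8.95
eef_pos: [623.0, 67.7, 338.2]
ee_rot: [0.255, 0.075, 0.963, -0.046]
force: [0.5, -0.3, -1.7]
grip_width: 0.171
```

```bash
python3 st.py; python3 - <<'E'
from h import *
import pickle
c=capture("wrist");save(c,"w4.png");pickle.dump(c,open("w4.pkl","wb"))
for t in ["tin_mouth","pad"]: print([(x["score"],x["location"][0]*560,x["location"][1]*420) for x in nets.boxes_of("wrist",t)])
E
```

```text
[623.   67.7 338.2] tilt 30.04 az -14.8 x [-0.859  0.121 -0.498] [ -2.7  19.7  81.9  -8.   49.2 -80.2] 8.95 [ 0.5 -0.3 -1.7] 0.171
[(0.97, 315.504, 72.492)]
[(0.68, 316.68, 76.02)]
```

View pics/w4.png

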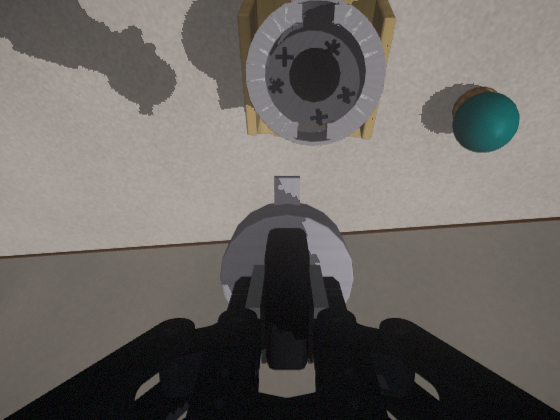

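```bash
python3 - <<'E'
from h import *
im=cv2.imread("pics/w4.png")[0:155,235:400]; k=4.8
im=cv2.resize(np.clip(im*1.3,0,255).astype(np.uint8),None,fx=k,fy=3.8*1 if 0 else k*.78,interpolation=cv2.INTER_CUBIC)
im=cv2.resize(np.clip(cv2.imread("pics/w4.png")[0:150,235:400]*1.3,0,255).astype(np.uint8),None,fx=4,fy=4,interpolation=cv2.INTER_CUBIC)
cv2.imwrite("pics/z4.png",im)
E
```

```text
(no output)
```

View pics/z4.png

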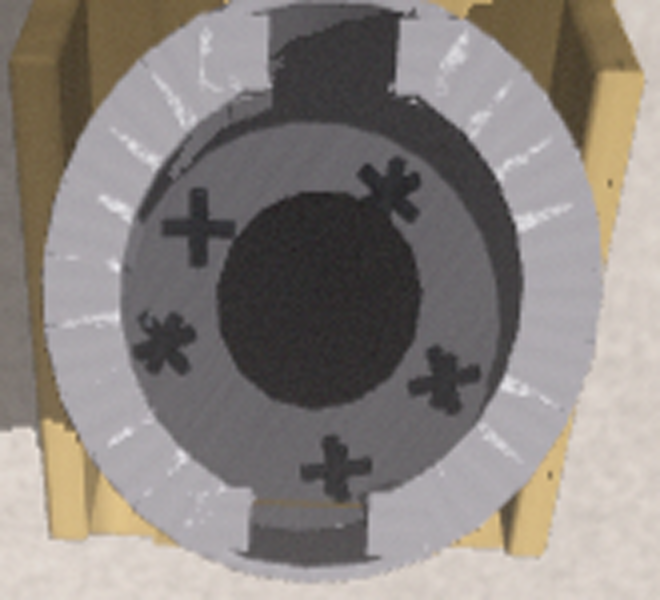

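```bash
cat > fitw.py <<'E'
from fit import *
c=pickle.load(open("w4.pkl","rb"))
w=np.array([(60,190),(100,115),(160,55),(230,8),(43,290),(52,370),(90,450),(150,520),(220,565),(320,582),(420,565),(500,515),(560,445),(595,350),(602,275),(590,190),(550,110),(490,45),(430,8)])/4+[235,0]-.4
M=readout.sense()
def go(V,p0,**k):
    r=least_squares(res,p0,kwargs=dict(views=V),diff_step=1e-4,x_scale=[10]*len(p0),loss="soft_l1"); return r
p,m=T()
for name,V,p0 in [("wrist",[(c,w)],[639,72,122,-15.]),("wrist t",[(c,w)],[639,72,122,-15.,30]),("all",[(c,w),(C["side"],sd),(C["scene"],sc)],[639,72,122,-15.])]:
    r=go(V,p0); q=r.x; e1,e2,z=frame(q[3],30 if len(q)<5 else q[4])
    print(name,q.round(2),np.abs(r.fun).mean().round(2))
    pts=[]
    for u in [(333,10),(333,91),(309,489),(308,562)]:
        u=np.array(u)/4+[235,0]-.4
        o,d=ray(c,*u); t=np.dot(q[:3]-o,z)/np.dot(d,z); x=o+d*t-q[:3]; pts.append((x@e1,x@e2)); 
    pts=np.array(pts);v=pts[2:].mean(0)-pts[:2].mean(0);print(pts.round(1).tolist(),"roll",np.degrees(np.arctan2(v[1],v[0])))
    x=m[:,0];print("tool roll",np.degrees(np.arctan2(x@e2,x@e1)),"mouth in tool",(m.T@(q[:3]-p)).round(1),"angle axis",np.degrees(np.arccos(-m[:,2]@z)))
E
python3 fitw.py
```

```text
wrist [639.89  73.64 118.95 -15.83] 0.53
[[-44.6, -4.9], [-32.8, -3.2], [31.1, 1.7], [43.8, 3.2]] roll 4.8784561910001525
tool roll -173.374954669318 mouth in tool [ 96.   21.7 196.5] angle axis 0.43693488903820044
wrist t [639.39  73.69 119.29 -14.83  32.39] 0.5
[[-44.8, -4.1], [-32.8, -2.6], [31.3, 1.1], [44.0, 2.5]] roll 3.832184310209686
tool roll -174.24204921401585 mouth in tool [ 96.3  21.6 196. ] angle axis 2.3576422185514683
all [639.36  73.47 120.27 -14.98] 0.55
[[-44.6, -4.1], [-32.9, -2.6], [30.8, 1.5], [43.5, 2.9]] roll 4.13966767966417
tool roll -174.11078268606494 mouth in tool [ 95.8  21.4 195.1] angle axis 0.038031537585852
```

Call:
apply_moves:
  targets:
    - [3,0.7,0,1.5]
    - [3.2,0.7,0,0]
    - [3.2,0.7,1,0]
    - [0,0,3,0]
    - [0,0,2.5,0]
    - [0,0,0.7,0]
    - [0,0,0,0]
    - [0,0,0,0]

```text
time_s: 9.9
eef_pos: [581.7, 91.0, 229.0]
ee_rot: [0.256, 0.089, 0.962, -0.043]
force: [0.5, 0.7, -2.1]
grip_width: 0.172
```

```bash
python3 st.py; python3 - <<'E'
from h import *
import pickle
c=capture("wrist");save(c,"w5.png");pickle.dump(c,open("w5.pkl","wb"))
d=capture("side");save(d,"s5.png");im=cv2.imread("pics/s5.png")[120:240,200:340];cv2.imwrite("pics/s5z.png",cv2.resize(np.clip(im*1.5,0,255).astype(np.uint8),None,fx=4.5,fy=4.5,interpolation=cv2.INTER_CUBIC))
p,m=T();q=np.array([639.5,73.5,119.8]);print((m.T@(q-p)).round(1))
E
```

```text
[581.7  91.  229. ] tilt 30.11 az -14.9 x [-0.853  0.149 -0.5  ] [ -0.2  21.5  96.7 -13.4  33.2 -70.2] 9.9 [ 0.5  0.7 -2.1] 0.172
[  2.8  -2.2 125. ]
```

View pics/w5.png

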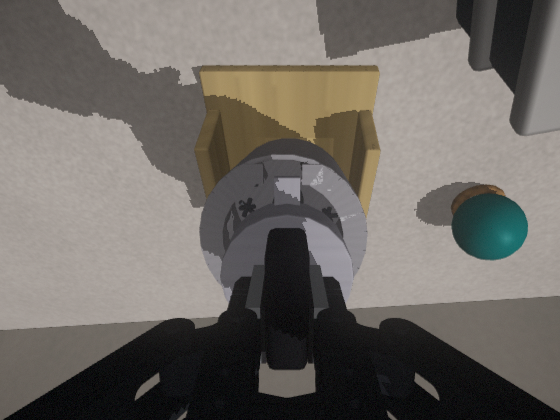

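View pics/s5z.png

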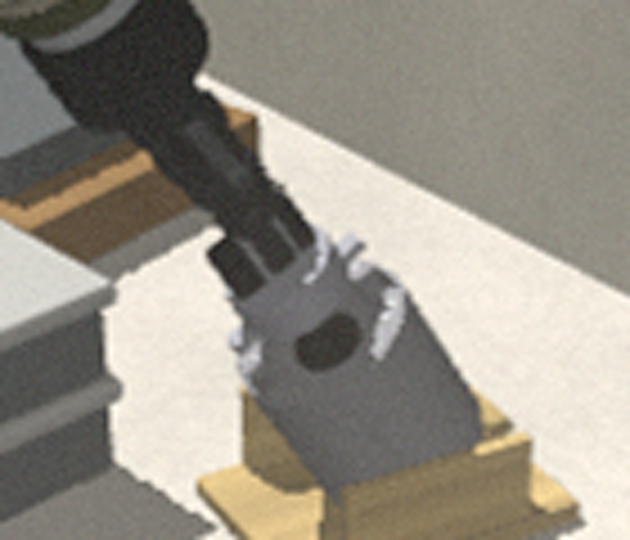

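```bash
python3 - <<'E'
from h import *
im=cv2.imread("pics/w5.png")[130:280,190:380]
cv2.imwrite("pics/z5.png",cv2.resize(np.clip(im*1.4,0,255).astype(np.uint8),None,fx=4,fy=4,interpolation=cv2.INTER_CUBIC))
E
```

```text
(no output)
```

View pics/z5.png

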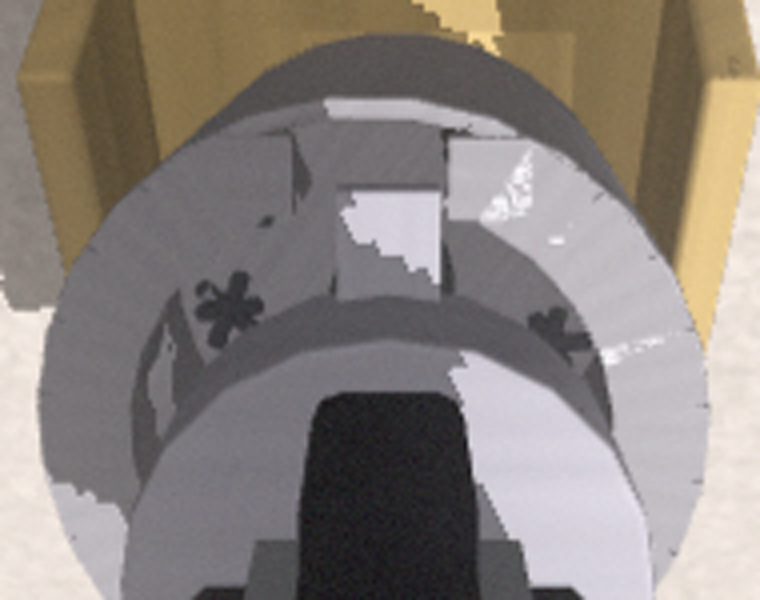

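Call:
apply_moves:
  targets:
    - [0.1,-0.2,0.5,0]
    - [0,0,0.8,0]
    - [0,0,0.7,0]
    - [0,0,0.5,0]
    - [0,0,0.3,0]
    - [0,0,0,0]

```text
time_s: 10.6
eef_pos: [593.7, 85.9, 202.9]
ee_rot: [0.255, 0.089, 0.962, -0.043]
force: [-4.0, 0.0, 1.3]
grip_width: 0.17
```

```bash
cat >> st.py <<'E'
q=np.array([639.5,73.5,119.8]);print("mouth in tool",(M.T@(q-p)).round(1),"force tool",(M.T@s["force"]).round(1),"torque",s["wrist_torque"].round(2))
E
python3 st.py; python3 - <<'E'
from h import *
c=capture("wrist");save(c,"w6.png")
im=cv2.imread("pics/w6.png")[150:300,190:380]
cv2.imwrite("pics/z6.png",cv2.resize(np.clip(im*1.4,0,255).astype(np.uint8),None,fx=4,fy=4,interpolation=cv2.INTER_CUBIC))
E
```

```text
[593.7  85.9 202.9] tilt 29.98 az -14.9 x [-0.854  0.148 -0.498] [ -0.8  24.8  96.3 -14.   30.4 -70. ] 10.6 [-4.   0.   1.3] 0.17
mouth in tool [ 0.5 -0.2 95.7] force tool [ 2.8 -0.8 -3.1] torque [ 0.09  0.81 -0.03]
```

View pics/z6.png

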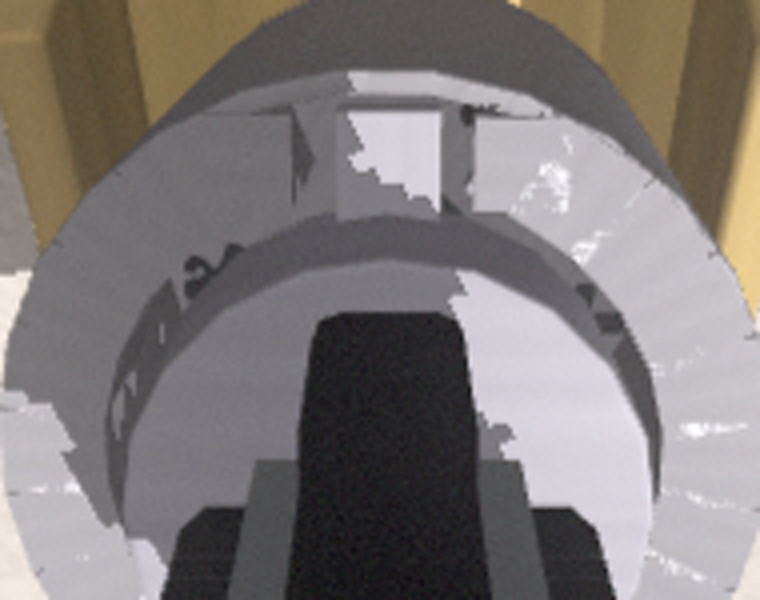

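Call:
apply_moves:
  targets:
    - [-0.07,0,0,0]
    - [0,0,0,0]

```text
time_s: 10.85
eef_pos: [594.3, 85.9, 203.8]
ee_rot: [0.255, 0.088, 0.962, -0.043]
force: [-3.8, 1.2, 1.0]
grip_width: 0.173
```

```bash
python3 st.py
```

```text
[594.3  85.9 203.8] tilt 30.03 az -14.9 x [-0.854  0.148 -0.499] [ -0.8  24.7  96.2 -13.9  30.5 -70.1] 10.85 [-3.8  1.2  1. ] 0.173
mouth in tool [ 1.5 -0.3 96.2] force tool [ 2.9  0.4 -2.8] torque [ 0.15  0.79 -0.  ]
```

Call:
apply_moves:
  targets:
    - [0,0,0.15,0]
    - [0,0,0.15,0]
    - [0,0,0,0]
    - [0,0,0,0]

```text
time_s: 11.25
eef_pos: [595.9, 85.6, 201.1]
ee_rot: [0.256, 0.088, 0.962, -0.043]
force: [-3.7, 2.4, 1.7]
grip_width: 0.171
```

```bash
python3 st.py;  python3 - <<'E'
from h import *
c=capture("wrist");save(c,"w7.png")
im=cv2.imread("pics/w7.png")[150:300,190:380]
cv2.imwrite("pics/z7.png",cv2.resize(np.clip(im*1.4,0,255).astype(np.uint8),None,fx=4,fy=4,interpolation=cv2.INTER_CUBIC))
d=capture("side");save(d,"s7.png");im=cv2.imread("pics/s7.png")[120:240,200:340];cv2.imwrite("pics/s7z.png",cv2.resize(np.clip(im*1.5,0,255).astype(np.uint8),None,fx=4.5,fy=4.5,interpolation=cv2.INTER_CUBIC))
E
```

```text
[595.9  85.6 201.1] tilt 30.05 az -14.9 x [-0.854  0.148 -0.499] [ -0.8  25.1  96.1 -14.   30.2 -70. ] 11.25 [-3.7  2.4  1.7] 0.171
mouth in tool [ 1.6 -0.4 93.1] force tool [ 2.7  1.6 -3.6] torque [0.43 0.68 0.16]
```

View pics/z7.png

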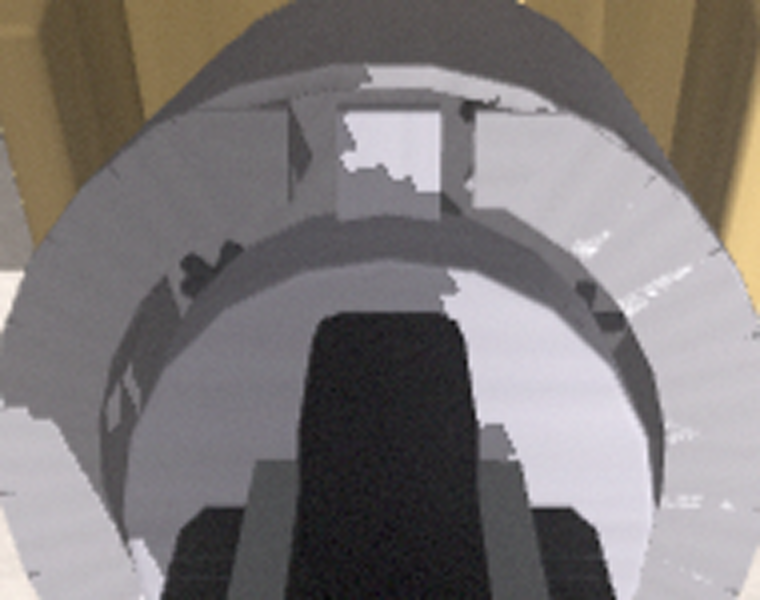

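View pics/s7z.png

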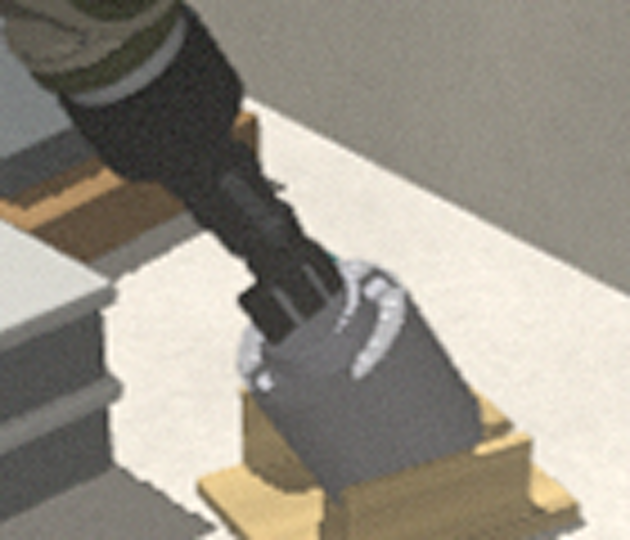

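Call:
apply_moves:
  targets:
    - [0,0,0.15,0]
    - [0,0,0.15,0]
    - [0,0,0.1,0]
    - [0,0,0,0]
    - [0,0,0,0]

```text
time_s: 11.85
eef_pos: [597.8, 85.2, 197.8]
ee_rot: [0.256, 0.088, 0.962, -0.043]
force: [-5.1, 2.9, 4.4]
grip_width: 0.174
```

```bash
python3 st.py
```

```text
[597.8  85.2 197.8] tilt 30.05 az -14.8 x [-0.854  0.148 -0.499] [ -0.9  25.6  96.  -14.1  29.9 -69.9] 11.85 [-5.1  2.9  4.4] 0.174
mouth in tool [ 1.6 -0.5 89.2] force tool [ 2.6  1.7 -6.6] torque [0.64 0.82 0.22]
```

Call:
apply_moves:
  targets:
    - [0,0,0.2,0]
    - [0,0,0.2,0]
    - [0,0,0.17,0]
    - [0,0,0,0]
    - [0,0,0,0]
    - [0,0,0,0]

```text
time_s: 12.45
eef_pos: [600.1, 84.7, 194.0]
ee_rot: [0.256, 0.088, 0.962, -0.043]
force: [-16.6, 3.7, 16.1]
grip_width: 0.168
```

```bash
python3 st.py; python3 - <<'E'
from h import *
c=capture("wrist");save(c,"w8.png")
im=cv2.imread("pics/w8.png")[150:300,190:380]
cv2.imwrite("pics/z8.png",cv2.resize(np.clip(im*1.4,0,255).astype(np.uint8),None,fx=4,fy=4,interpolation=cv2.INTER_CUBIC))
E
```

```text
[600.1  84.7 194. ] tilt 30.06 az -14.8 x [-0.854  0.148 -0.5  ] [ -0.9  26.1  95.8 -14.2  29.5 -69.8] 12.45 [-16.6   3.7  16.1] 0.168
mouth in tool [ 1.8 -0.6 84.8] force tool [  6.7  -0.1 -22.4] torque [0.57 1.72 0.12]
```

View pics/z8.png

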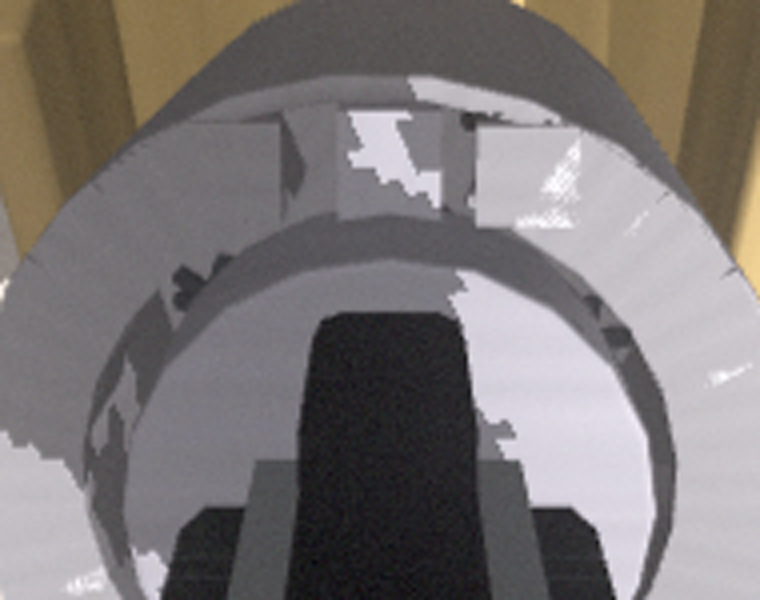

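Call:
apply_moves:
  targets:
    - [0.03,-0.08,-0.15,0]
    - [0,0,-0.05,0]
    - [0,0,0,0]

```text
time_s: 12.8
eef_pos: [599.3, 84.4, 195.0]
ee_rot: [0.256, 0.088, 0.962, -0.043]
force: [-5.6, 5.5, 6.2]
grip_width: 0.173
```

```bash
python3 st.py
```

```text
[599.3  84.4 195. ] tilt 30.12 az -14.7 x [-0.853  0.148 -0.501] [ -1.   25.9  96.  -14.1  29.5 -70. ] 12.8 [-5.6  5.5  6.2] 0.173
mouth in tool [ 1.8 -0.2 85.9] force tool [ 2.5  4.1 -8.8] torque [1.03 0.65 0.46]
```

Call:
apply_moves:
  targets:
    - [0,0.06,0,0]
    - [0,-0.02,0,8]
    - [0,-0.02,0,8]
    - [0,0,0,0]

```text
time_s: 13.2
eef_pos: [599.3, 84.0, 194.8]
ee_rot: [0.26, 0.223, 0.94, -0.007]
force: [-5.8, 1.7, 5.9]
grip_width: 0.176
```

```bash
python3 st.py
```

```text
[599.3  84.  194.8] tilt 30.09 az -14.8 x [-0.766  0.416 -0.491] [ -1.   25.9  96.  -14.1  29.5 -53.7] 13.2 [-5.8  1.7  5.9] 0.176
mouth in tool [ 1.6 -0.2 85.7] force tool [ 2.2 -0.3 -8.2] torque [0.42 0.75 0.12]
```

Call:
apply_moves:
  targets:
    - [0,-0.02,0,8]
    - [0,-0.02,0,8]
    - [0,-0.02,0,8]
    - [0,-0.02,0,8]
    - [0,-0.02,0,8]
    - [0,-0.02,0,8]
    - [0,-0.02,0,8]
    - [0,0,0,0]

```text
time_s: 14.0
eef_pos: [598.3, 83.1, 194.3]
ee_rot: [0.232, 0.638, 0.725, 0.116]
force: [-6.5, 2.7, 6.2]
grip_width: 0.17
```

```bash
python3 st.py; python3 - <<'E'
from h import *
c=capture("wrist");save(c,"w9.png")
im=cv2.imread("pics/w9.png")[150:300,190:380]
cv2.imwrite("pics/z9.png",cv2.resize(np.clip(im*1.4,0,255).astype(np.uint8),None,fx=4,fy=4,interpolation=cv2.INTER_CUBIC))
E
```

```text
[598.3  83.1 194.3] tilt 30.08 az -14.9 x [-0.077  0.979 -0.189] [ -1.1  25.8  96.2 -14.1  29.4   2.2] 14.0 [-6.5  2.7  6.2] 0.17
mouth in tool [ 1.5 -0.2 85.7] force tool [ 1.9 -2.4 -8.9] torque [0.29 0.79 0.11]
```

View pics/z9.png

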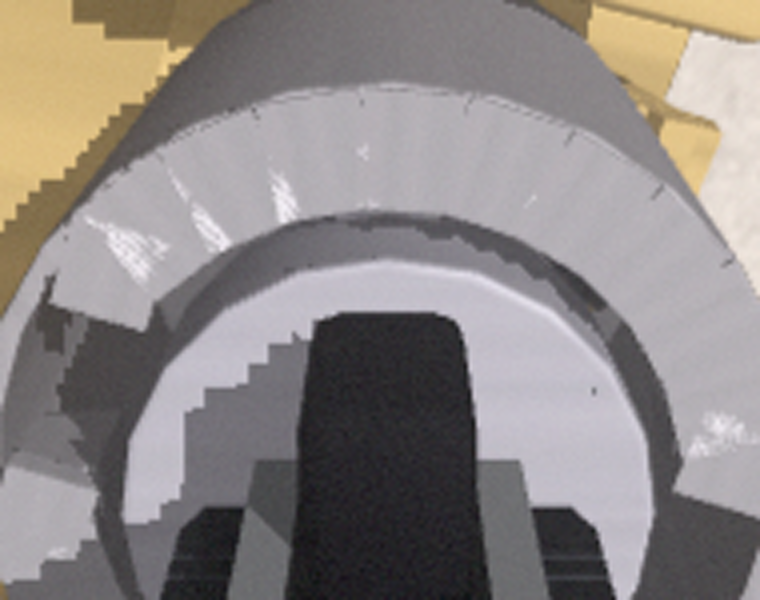

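Call:
apply_moves:
  targets:
    - [0,-0.02,0,8]
    - [0,-0.02,0,6]
    - [0,0,0,2.5]
    - [0,0,0,0]

```text
time_s: 14.45
eef_pos: [597.9, 83.1, 194.1]
ee_rot: [0.213, 0.735, 0.627, 0.148]
force: [-6.9, 0.7, 6.3]
grip_width: 0.177
```

```bash
python3 st.py; python3 -c "
from h import *
p,m=T();s=readout.sense();print(m.T@s['wrist_torque'])"
```

```text
[597.9  83.1 194.1] tilt 30.07 az -14.9 x [ 0.171  0.984 -0.051] [ -1.1  25.8  96.3 -14.1  29.3  18.5] 14.45 [-6.9  0.7  6.3] 0.177
mouth in tool [ 1.5 -0.1 85.7] force tool [-0.8 -2.9 -8.9] torque [0.34 0.8  0.13]
[ 0.84125546  0.26012118 -0.05114706]
```

Call:
apply_moves:
  targets:
    - [0,0,0,1.5]
    - [0,0,0,1]
    - [0,0,0,0]

```text
time_s: 14.75
eef_pos: [597.8, 83.1, 194.0]
ee_rot: [0.211, 0.747, 0.612, 0.152]
force: [-7.9, 1.8, 6.7]
grip_width: 0.173
```

```bash
python3 st.py; python3 -c "
from h import *
p,m=T();s=readout.sense();print(m.T@s['wrist_torque'],s['tau'][5])"
```

```text
[597.8  83.1 194. ] tilt 30.07 az -14.9 x [ 0.205  0.978 -0.031] [ -1.1  25.8  96.3 -14.2  29.3  20.9] 14.75 [-7.9  1.8  6.7] 0.173
mouth in tool [ 1.5 -0.1 85.7] force tool [-0.  -3.7 -9.8] torque [-0.11  1.05  0.94]
[ 0.97744627  0.20546229 -1.00693752] 1.1667804792523384
```

Call:
apply_moves:
  targets:
    - [0,0,0,-1.5]
    - [0,0,-0.2,0]
    - [0,0,-0.2,0]
    - [0,0,-0.15,0]
    - [0,0,0,0]

```text
time_s: 15.25
eef_pos: [595.3, 83.6, 198.6]
ee_rot: [0.212, 0.74, 0.621, 0.149]
force: [-4.5, 0.3, 3.2]
grip_width: 0.169
```

```bash
python3 st.py
```

```text
[595.3  83.6 198.6] tilt 30.05 az -14.9 x [ 0.185  0.982 -0.043] [ -1.   25.2  96.4 -14.   29.8  19.4] 15.25 [-4.5  0.3  3.2] 0.169
mouth in tool [ 1.7 -0.1 90.9] force tool [-0.7 -2.3 -5. ] torque [0.02 0.55 0.16]
```

Call:
apply_moves:
  targets:
    - [0,0,0,0]
    - [0,0,0,0]
    - [0,0,0,0]
    - [0,0,0,0]
    - [0,0,0,0]
  grip: 4.5

```text
time_s: 15.75
eef_pos: [595.3, 83.7, 198.3]
ee_rot: [0.212, 0.74, 0.621, 0.149]
force: [0.1, -0.7, -0.2]
grip_width: 0.526
```

Call:
apply_moves:
  targets:
    - [0,0,-1,0]
    - [0,0,-3,0]
    - [0,0,-4,0]
    - [0,0,-4,0]
    - [0,0,0,0]

```text
time_s: 16.25
eef_pos: [536.6, 100.0, 307.9]
ee_rot: [0.214, 0.739, 0.62, 0.153]
force: [0.3, 0.7, -0.3]
grip_width: 0.528
```

```bash
python3 st.py; python3 - <<'E'
from h import *
for n in ("wrist","side","scene"):
    c=capture(n);save(c,n+"10.png")
im=cv2.imread("pics/wrist10.png")[130:400,180:400]
cv2.imwrite("pics/z10.png",cv2.resize(np.clip(im*1.4,0,255).astype(np.uint8),None,fx=2.2,fy=2.2,interpolation=cv2.INTER_CUBIC))
im=cv2.imread("pics/side10.png")[120:240,200:340];cv2.imwrite("pics/s10z.png",cv2.resize(np.clip(im*1.5,0,255).astype(np.uint8),None,fx=4.5,fy=4.5,interpolation=cv2.INTER_CUBIC))
E
```

```text
[536.6 100.  307.9] tilt 30.53 az -14.6 x [ 0.184  0.982 -0.041] [  0.9  11.2  97.8 -11.7  42.   17.6] 16.25 [ 0.3  0.7 -0.3] 0.528
mouth in tool [  0.5  -4.  216. ] force tool [0.7 0.  0.3] torque [ 0.02  0.22 -0.  ]
```

View pics/wrist10.png

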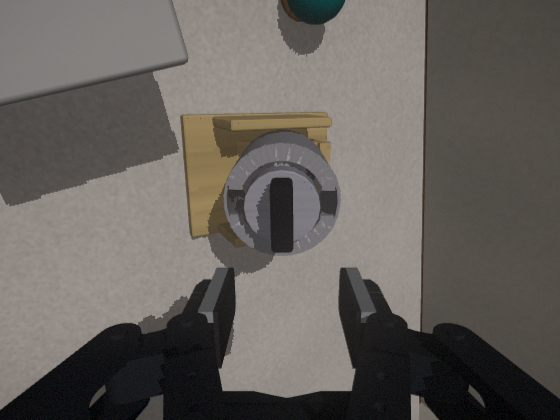

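View pics/s10z.png

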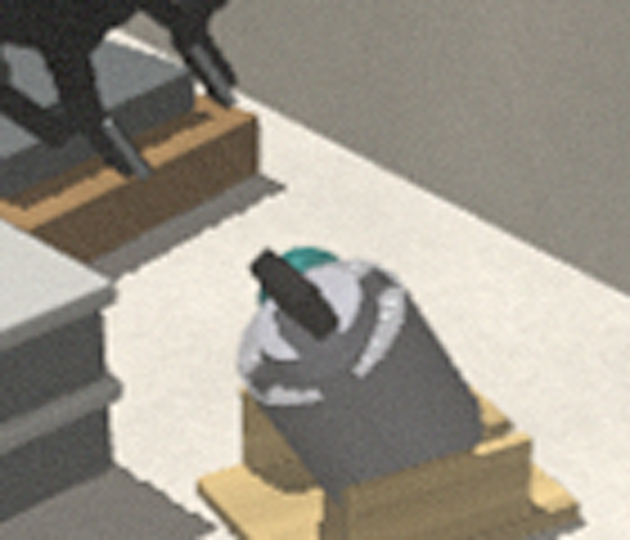

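View pics/scene10.png

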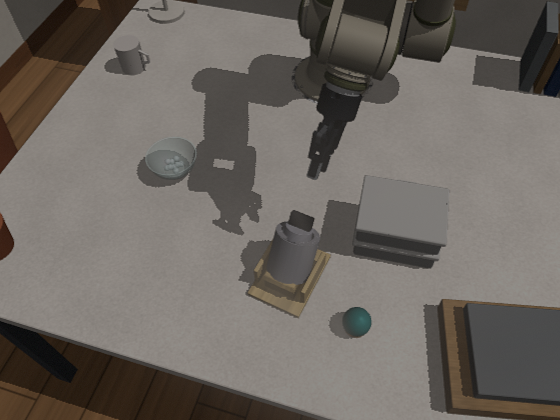

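```bash
python3 - <<'E'
from h import *
im=cv2.imread("pics/wrist10.png")[125:260,215:350]
cv2.imwrite("pics/z10.png",cv2.resize(np.clip(im*1.4,0,255).astype(np.uint8),None,fx=4.4,fy=4.4,interpolation=cv2.INTER_CUBIC))
E
```

```text
(no output)
```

View pics/z10.png

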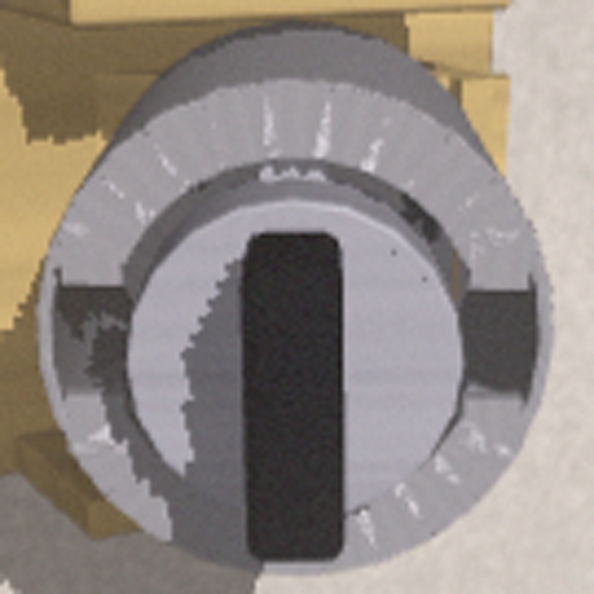

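```bash
python3 -c "
from h import *
print(ctrl.finish_job())"
```

```text
the job is handed in; nothing more can be done
None
```

The lid is back on the jacks tin, turned to the stop and sprung up; I handed the job in at about 16.4 s of the 48 s.

**How it went:**
- **Grasp and tilt:** I gripped the lid by its bar. The moves have no tilt command, so I tilted the tool to the tin's 30° lean by pushing towards poses just out of the arm's reach.
- **Insert:** I measured the mouth with the cameras and set the ears into the notches. Pushing down, the lid reached the end of the pad's travel at about 22 N. I eased it back to about 10 N, or roughly 16 mm below the lip.
- **Turn and release:** I turned it clockwise until the stop showed as about 1 N·m of torque at 91° of commanded turn. I then backed off 1.5°, let it up, released it and withdrew.

**Last checks:**
- **Turn:** in the wrist picture the bar sits at about 90° to the notches, and no ears show in them.
- **Height:** I roughly measured the plug's top 17 ± 3 mm above the lip, against 14 mm when locked.
- **Spring force:** just before release the pad was pushing with about 6 N, which matches the locked position. I could not read the pad's position directly.
- **Bystanders:** the bowl and ball look unmoved in the scene picture.
- **Disagreement:** my camera depth for the mouth was about 3 mm off from what the contact forces showed. I used the forces for the push and the let-up.

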